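Isolate the can-mixer drive and hold its belt tensioner back

ROBOT

A 6-joint arm with a two-finger parallel gripper is mounted at the origin on the work surface. World frame = base frame: x ahead of the robot, y to its left, z up, the work surface at z = 0. Lengths are in mm, angles in rad, forces in N, time in s.
With the tool pointing down it reaches from about 275 to 1000 mm from the base axis. Payload 8.4 kg.
Tool frame: the origin (TCP) lies between the finger pads; the fingertips stand 22 mm ahead of it and the grasp point (between the pads) lies 3 mm ahead of it (r.nose_length is the z of the fingertips in the tool frame, in mm); z points along the fingers, y is the line along which they close (so a half turn about z gives the same grasp; the last joint's range is limited). The gripper opens to 85 mm and grips with 20 to 120 N. Pads are 22 mm wide; open, the fingers measure 114 mm over their backs; the gripper's body (76 mm by 85 mm) begins 54 mm behind the grasp point. The pads swing forward as they close: fully open they stand 13 mm farther back than shut.
Start: joints at [-1.238, 0.353, 1.633, -0, 1.155, -0.002], TCP at [205.361, -590.301, 253.281] pointing down, gripper open.
Joint ranges: [-2.63, 2.63], [-0.92, 2.1], [0.06, 2.66], [-1.3, 4.44], [0, 2.69], [-3.02, 3.02]. Speed limits (rad/s): [2.22, 2.22, 2.79, 3.14, 3.14, 3.14].

INTERFACE

Orientations are given as [roll, pitch, yaw] about the fixed x, y, z axes, in that order (R = Rz(yaw) Ry(pitch) Rx(roll)).
In Python, from rig import r gives the robot as it stands.
- The arm moves only by the shell command python3 steer.py 'ROWS' [FORCE]. ROWS is a JSON object whose key "segments" holds a list of rows, 1 to 5 of them, each of 7 numbers: a rotation vector rx, ry, rz in a scale on which 1.0 is 2 pi rad, then dx, dy, dz in parts of the range, where 1.0 means 300 mm, then the opening from 0.0 (shut) to 1.0 (fully open); each row shifts and turns the commanded pose from where the row before left it, along the tool's axes as they then stand; what a row does not reach is not made up. A row lasts 1/12 s, in which the tool goes at most 41.7 mm and 0.125 rad, less where a joint would pass 70% of its speed; a pose out of reach is approached as far as the arm can. The fingers move at their own pace and stop on an object; FORCE is the grip in N (left out, the last holds). Time passes only in rows, so rows that do not move let the fingers close. It prints the time, the measured TCP pose, the force, the opening and the grip force at its end. Input that does not fit is refused with a message, and nothing moves.
- r.sense(): the state, without advancing time (a new reading comes with each control period).
- r.grab_frame(name): name is "scene" or "top"; returns the picture (420x560x3 uint8, red, green, blue); there is no depth.
- r.camera_params(name): a dict with "fx", "fy", "cx", "cy" (pixels), "rvec" (rotation vector, rad) and "tvec" (3), from world to camera coordinates, as OpenCV has them. Camera axes: x right, y down, z forward; pixel columns grow to the right and rows downward; lengths in mm; the calibration is good to about 2 mm. A picture is of the moment at which its call begins. camera_params takes no time and is no camera call.
- r.sign_off(): hands the job in; it is judged then, once.
The state is a dict: "clock": time; "qpos": joint angles; "qvel": joint speeds; "joint_efforts": joint torques, N m; "eef_pos": TCP position; "tcp_rot": TCP orientation; "contact_force": force on the tool from outside, world axes, zero at the start; "wrist_torque": the same for the moment, N m; "opening": opening from 0.0 (shut) to 1.0 (fully open); "grasp_force": force on a finger pad.
Only numpy, scipy, OpenCV 4.12 (cv2) and the standard library are available. Lean on these libraries where they do the work, as an engineer would, in place of code of your own. Each camera call takes 0.05 s, during which the arm holds its last target. There are 200 camera calls.

TASK

The mixer drive's belt is off and a colleague is about to slip on a new one: first pull the orange interlock plug out of its grey socket and leave it in the blue tray. Then swing the tensioner arm by its red handle back past the ratchet click and on almost to its end stop, clear of the ratchet, and finish while still holding it there against its spring; do not let go. Leave the paint tin, the yellow pen box and the steel mixing cup where they stand.

Things in the scene. Friction and masses are not known exactly. Their poses are not given: they have to be found in the camera images.
- plug: Loose interlock plug, 66 mm tall, upright in the socket at the start. Origin: centre of its foot, z up. Steel shank 16 mm thick, 0 to 30 mm; black flange 30 to 34 mm; orange head 34 to 66 mm, 32 mm along x, 16 mm along y: pinch it across the 16 mm. The shank sits 30 mm deep, flange on the socket's top. Pull straight up: a sprung detent resists with up to 15 N in the first 7 mm.
- plug_head (a point): Centre of the plug's orange head, 50 mm above its foot, 65 mm above the bench when plugged in.
- socket: Grey interlock socket block, fixed to the bench, 70 x 70 x 45 mm high, a round hole 18 mm wide in its top's centre. Origin: centre of its underside. A black detent housing on its +y side, up to 39 mm high, with its pin, reaches 68 mm from the centre.
- tray: Open blue tray, fixed, 140 mm along its x, 120 mm along its y, 30 mm high, wall and floor 4 mm thick. Origin at the centre of its underside. The plug may stand or lie in it.
- drive_unit: Mixer drive, fixed. Plate 250 x 280 x 12 mm, origin: centre of its underside. +y side: blue gear case, top 45 mm, two pulleys up to 70 mm. -y half: yellow tensioner arm on an upright pivot at x 80, y -20 mm, pointing to -x at joint 0; on it a black idler roller (32 mm wide, top 67 mm) 85 mm from the pivot and a red handle at 140 mm. Brass ratchet round the pivot, pawl on its -y side.
- hinge (a point): Point on the pivot's upright axis, 85 mm above the bench (in the unit's frame x = 80, y = -20 mm).
- handle (a point): Point on the axis of the red handle, 85 mm above the bench. The handle is an upright round post 18 mm in diameter, from 38 to 100 mm above the bench, 140 mm from the pivot axis; it turns with the arm.
- tension_arm (a joint): Arm angle, rad: 0 = forward, its sprung rest and start; grows as the handle swings counter-clockwise seen from above (to the unit's -y); end stop at 0.72. Needs about 6 N at the handle at 0, 12 N at the stop, 3 N more while the tooth lifts the pawl. Clicks at about 0.45; let go beyond that, it springs back to about 0.45 and the ratchet carries it. Beyond 0.5 only the hand holds it.
- pawl (a joint): Outward travel of the ratchet's sprung pawl, m: 0 at rest, rises to about 0.008 as the tooth passes, snaps back to 0 with the click.
- paint_tin: Steel paint tin with a blue label, 96 mm in diameter, 115 mm tall, loose; bystander. Origin at the centre of its underside.
- pen_box: Yellow carton of pens, 55 x 85 x 100 mm tall, loose; bystander. Origin at the centre of its underside.
- mix_cup: Steel mixing cup, 70 mm in diameter, 85 mm tall, loose; bystander. Origin at the centre of its underside.

How it is judged (in metres and radians):
On the way, in this order (a step that is already met when the one before it is completed fails the run):
1. the plug is pulled clear of its socket while the tensioner arm is still forward (z of plug in the frame of socket above 0.05 m and value of joint tension_arm below 0.1 rad), for 0.1 s.
2. the plug rests released in the tray, the tensioner arm still forward (x of plug_head in the frame of tray between -0.07 and 0.07 m and y of plug_head in the frame of tray between -0.06 and 0.06 m and height (world z) of plug_head below 0.06 m and contact force between the fingers and plug below 0.3 N and linear speed of plug below 0.05 m/s and value of joint tension_arm below 0.1 rad), for 0.2 s.
3. the tensioner arm is past its click and held beyond the ratchet (value of joint tension_arm above 0.57 rad and value of joint pawl below 0.003 m and contact force between the fingers and drive_unit above 2 N), for 0.2 s.
At the end, for the whole second after the job is handed in: The fingers press on the tensioner arm with more than 2 N and hold it still beyond 0.57 rad (the ratchet alone would let it back to about 0.45), the pawl has snapped back in, and the plug rests released inside the tray (all of step 3 and velocity of joint tension_arm between -0.1 and 0.1 rad/s and x of plug_head in the frame of tray between -0.07 and 0.07 m and y of plug_head in the frame of tray between -0.06 and 0.06 m and height (world z) of plug_head below 0.06 m and contact force between the fingers and plug below 0.3 N and linear speed of plug below 0.05 m/s); the arm keeps its last pose, push and grip.
It fails at once if the paint tin, pen box or mixing cup is shifted by more than 30 mm or tipped (distance of any of paint_tin, pen_box, mix_cup from where it was at the start of the episode above 0.03 m or angle between any of paint_tin, pen_box, mix_cup's own z axis and vertical above 0.35 rad).
It also fails if it takes over 51 s, if anything falls off the work surface, if the arm or the gripper's body presses on something with over 40 N, if the wrist force passes 120 N, or if a joint passes its speed limit or range.

## Working session

There is one attempt and no reset: what is moved stays moved. The work goes in short steps, Python scripts to look and compute and a shell command to move; the robot and the scene stay as the last step left them, time stands still between calls to the robot, and variables do not carry over. Pictures are saved under pics/ and viewed, at most 10 in all, crops included, and the job is handed in when it is done.

```bash
ls; mkdir -p pics; cat > h.py <<'E'
import numpy as np, cv2
from rig import r
def cam(n):
    p=r.camera_params(n); K=np.array([[p['fx'],0,p['cx']],[0,p['fy'],p['cy']],[0,0,1.]])
    R=cv2.Rodrigues(np.array(p['rvec'],float))[0]; t=np.array(p['tvec'],float).reshape(3)
    return K,R,t
def ray(n,uv):
    K,R,t=cam(n); d=R.T@np.linalg.inv(K)@np.array([uv[0],uv[1],1.]); return -R.T@t,d/np.linalg.norm(d)
def onz(n,uv,z):
    c,d=ray(n,uv); return c+d*(z-c[2])/d[2]
def tri(a,b):  # point and gap from scene px a, top px b
    c1,d1=ray('scene',a); c2,d2=ray('top',b)
    s=np.linalg.lstsq(np.c_[d1,-d2],c2-c1,rcond=None)[0]
    p,q=c1+s[0]*d1,c2+s[1]*d2; return (p+q)/2,np.linalg.norm(p-q)
def proj(n,p):
    K,R,t=cam(n); q=K@(R@np.array(p,float)+t); return q[:2]/q[2]
E
python3 - <<'E'
from h import *
np.set_printoptions(precision=1,suppress=True)
for n in('scene','top'):
    im=r.grab_frame(n); np.save(f'pics/{n}0.npy',im); cv2.imwrite(f'pics/{n}0.png',im[:,:,::-1])
    print(n,ray(n,(280,210)))
print(r.sense())
E
```

```text
pics
rig.py
steer.py
scene (array([ 938.4, -632.5,  811.1]), array([-0.4,  0.6, -0.7]))
top (array([ 478.1,  -18.3, 1058.6]), array([ 0.1, -0. , -1. ]))
{'clock': 0.1, 'qpos': array([-1.2,  0.4,  1.6, -0. ,  1.2, -0. ]), 'qvel': array([-0., -0., -0.,  0., -0.,  0.]), 'joint_efforts': array([  0. , -60.6, -34.3,   0. ,   0. ,  -0. ]), 'eef_pos': array([ 205.2, -589.9,  252.6]), 'tcp_rot': array([-3.1,  0. ,  0.3]), 'contact_force': array([-0.3,  0.4,  0.3]), 'wrist_torque': array([0., 0., 0.]), 'grasp_force': 0.0, 'opening': 0.9988566875211637}
```

View pics/scene0.png

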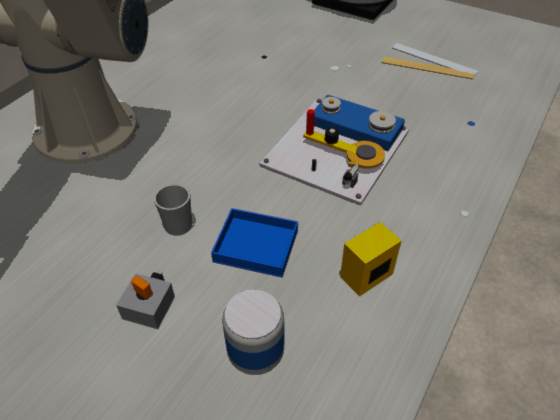

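View pics/top0.png

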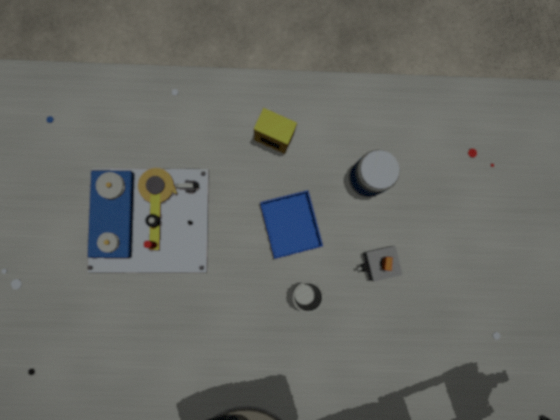

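The scene view shows the plug near (141,287), tray (256,241), red handle (310,122), cup (175,210) and tin (254,330). The top view shows the plug at (388,264), tray (291,225), handle (150,244), pivot (156,185) and cup (305,297).

```bash
python3 - <<'E'
from h import *
np.set_printoptions(precision=1,suppress=True)
H={n:cv2.cvtColor(np.load(f'pics/{n}0.npy'),cv2.COLOR_RGB2HSV) for n in('scene','top')}
def blobs(n,lo,hi,box,m=15):
    k=cv2.inRange(H[n],np.array(lo),np.array(hi)); b=np.zeros_like(k); x0,y0,x1,y1=box; b[y0:y1,x0:x1]=k[y0:y1,x0:x1]
    cs=cv2.findContours(b,cv2.RETR_EXTERNAL,cv2.CHAIN_APPROX_NONE)[0]
    cs=[c for c in cs if len(c)>6]; c=max(cs,key=cv2.contourArea); M=cv2.moments(c)
    return np.array([M['m10'],M['m01']])/M['m00'],cv2.minAreaRect(c),c
OR=((5,150,60),(16,255,255)); RED1=((0,150,60),(5,255,255))
a=blobs('scene',*OR,(110,260,180,330)); b=blobs('top',*OR,(365,240,410,285))
print('plug',a[0],b[0],tri(a[0],b[0]),a[1],b[1])
print('plug top corners z81?', [onz('top',p,81) for p in cv2.boxPoints(b[1])], onz('top',b[0],81))
a=blobs('scene',*RED1,(295,100,325,140)); b=blobs('top',*RED1,(135,230,165,255))
c=a[2][:,0]; print('handle scene',c.min(0),c.max(0),'top',b[2][:,0].min(0),b[2][:,0].max(0),b[0],tri(a[0],b[0]))
# socket: grey, low sat bright vs bench
BL=((100,150,40),(125,255,255))
for n,box in(('scene',(205,200,305,280)),('top',(250,180,330,265))):
    a=blobs(n,*BL,box); print('tray',n,a[0],a[1],cv2.boxPoints(a[1])); 
b=blobs('top',*BL,(250,180,330,265)); print([onz('top',p,30) for p in cv2.boxPoints(b[1])],onz('top',b[1][0],30))
for n,box in(('scene',(205,200,305,280)),('top',(250,180,330,265))):
    q=cv2.approxPolyDP(blobs(n,*BL,box)[2],6,True)[:,0]; print(n,q.tolist())
for nm,uv,z in(('tin',(377,172),115),('cup',(304,295),85),('box',(276,127),100),('pivot',(156,185),70)): print(nm,onz('top',uv,z))
S=np.load('pics/scene0.npy')[265:335,105:190,::-1];T=np.load('pics/top0.npy')[235:295,345:415,::-1];U=np.load('pics/top0.npy')[160:280,80:220,::-1]
f=lambda i,w:cv2.resize(np.clip(i*1.6,0,255).astype('u1'),w,interpolation=cv2.INTER_CUBIC)
cv2.imwrite('pics/crop1.png',np.hstack([f(S,(400,330)),f(T,(385,330))]))
E
```

```text
plug [141.2 286.6] [387.3 263.6] (array([ 468.2, -315.6,   68.3]), np.float64(0.5540096497488696)) ((141.5, 286.5000305175781), (24.041629791259766, 14.142135620117188), 45.0) ((387.3353271484375, 263.4817199707031), (6.294597625732422, 11.484880447387695), 6.34019136428833)
plug top corners z81? [array([ 456.6, -303. ,   81. ]), array([ 482.3, -305.9,   81. ]), array([ 481. , -320.2,   81. ]), array([ 455.3, -317.3,   81. ])] [ 468.6 -311.6   81. ]
handle scene [307 109] [313 133] top [145 242] [151 247] [148.1 244.2] (array([497.3, 226.3,  70.1]), np.float64(5.484147998229249))
tray scene [255.  241.8] ((253.99998474121094, 241.0), (78.01747131347656, 57.18891525268555), 12.652557373046875) [[209.7 260.4]
 [222.2 204.6]
 [298.3 221.6]
 [285.8 277.4]]
tray top [290.6 224.2] ((290.718505859375, 224.1285400390625), (56.46648025512695, 48.79420852661133), 75.46554565429688) [[260.  202.9]
 [307.2 190.7]
 [321.4 245.3]
 [274.2 257.6]]
[array([604.7, -20.9,  30. ]), array([ 637.4, -133.2,   30. ]), array([ 507.5, -169.1,   30. ]), array([476. , -57.7,  30. ])] [556.  -95.1  30. ]
scene [[231, 209], [213, 261], [281, 276], [297, 222]]
top [[306, 192], [261, 204], [275, 257], [321, 244]]
tin [ 670.6 -278.5  115. ]
cup [ 395.1 -123.6   85. ]
box [769.7 -52.3 100. ]
pivot [634.2 216.8  70. ]
```

View pics/crop1.png

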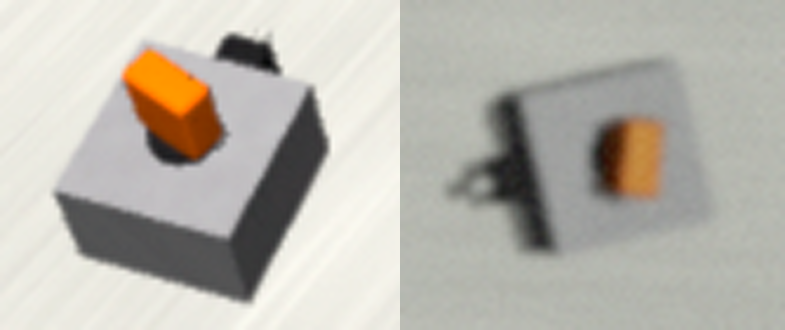

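The crop shows the plug's orange head turned relative to the socket. Its top face in the scene crop has corners near (122,75), (150,50), (210,85) and (180,115).

```bash
python3 - <<'E'
from h import *
np.set_printoptions(precision=1,suppress=True)
s=np.array([105,265]);k=np.array([85/400,70/330])
P=[onz('scene',s+(np.array(p)+.5)*k-.5,81) for p in((122,73),(149,49),(208,88),(181,115))]
print(np.array(P),np.mean(P,0))
for i in range(4): d=P[(i+1)%4]-P[i]; print(np.linalg.norm(d),np.degrees(np.arctan2(d[1],d[0])))
# socket top corners, both views
st=np.array([345,235]);kt=np.array([70/385,60/330])
S=[(143,42),(313,87),(229,238),(55,190)]
Q=[onz('scene',s+(np.array(p)+.5)*k-.5,45) for p in S];print('socket scene',np.array(Q),np.mean(Q,0))
T=[(520,92),(668,60),(711,215),(556,250)]
Q=[onz('top',st+(np.array(p)-[400,0]+.5)*kt-.5,45) for p in T];print('socket top',np.array(Q),np.mean(Q,0))
g=lambda p,o,k,off:o+(np.array(p)-off+.5)*k-.5
for a,b in(((143,42),(520,92)),((313,87),(668,60)),((229,238),(711,215)),((55,190),(556,250))): pass
for sh in range(4): print([round(tri(g(S[i],s,k,[0,0]),g(T[(i+sh)%4],st,kt,[400,0]))[1]) for i in range(4)],[tri(g(S[i],s,k,[0,0]),g(T[(i+sh)%4],st,kt,[400,0]))[0] for i in range(4)])
# tray corners
for a,b in(((231,209),(261,204)),((213,261),(275,257)),((281,276),(321,244)),((297,222),(306,192))): print('tray',tri(a,b),tri(a,b))
# handle axis: top of post scene (310,109.5) and z100
print('handle',onz('scene',(310,110.5),100),onz('top',(148,244.2),95), 'bottom scene',onz('scene',(310,133),38))
E
```

```text
[[ 451.7 -320.4   81. ]
 [ 453.  -307.4   81. ]
 [ 482.5 -309.5   81. ]
 [ 481.9 -323.3   81. ]] [ 467.3 -315.1   81. ]
13.042806752381157 84.63578149114606
29.58930415137689 -4.096647563799451
13.785825089023295 -92.4304372240077
30.287728092122002 174.50262206667702
socket scene [[ 424.9 -290.    45. ]
 [ 493.4 -273.    45. ]
 [ 509.  -339.4   45. ]
 [ 441.9 -356.4   45. ]] [ 467.3 -314.7   45. ]
socket top [[ 495.7 -272.9   45. ]
 [ 510.8 -336.7   45. ]
 [ 445.5 -355.    45. ]
 [ 429.3 -288.5   45. ]] [ 470.3 -313.3   45. ]
[62, 25, 59, 37] [array([ 473.5, -286.7,   80.2]), array([ 518.5, -308.8,  107.1]), array([ 468. , -344.2,   19.5]), array([ 412.7, -320.5,  -24. ])]
[31, 84, 30, 96] [array([ 496.9, -320.3,  132.9]), array([ 481.1, -313.6,   90.9]), array([ 436. , -306.8,  -61.3]), array([ 464.1, -315.9,   21.4])]
[25, 60, 34, 61] [array([ 456.9, -325.1,  109.3]), array([ 452.2, -276.2,   20.8]), array([ 484.3, -302.4,  -24.2]), array([ 488.8, -349.3,   78.6])]
[4, 2, 3, 4] [array([ 427.8, -289.6,   46.6]), array([ 495. , -273.2,   46.4]), array([ 509.7, -338.1,   43.9]), array([ 444.2, -355.9,   46.2])]
tray (array([551.4, -64.2,  94.9]), np.float64(118.4724707595955)) (array([551.4, -64.2,  94.9]), np.float64(118.4724707595955))
tray (array([ 457.7,  -82.9, -123.3]), np.float64(52.15115537778321)) (array([ 457.7,  -82.9, -123.3]), np.float64(52.15115537778321))
tray (array([ 568.1, -145.8,  -25. ]), np.float64(126.61773165372804)) (array([ 568.1, -145.8,  -25. ]), np.float64(126.61773165372804))
tray (array([ 633.6, -110.4,  128.5]), np.float64(34.00069009874915)) (array([ 633.6, -110.4,  128.5]), np.float64(34.00069009874915))
handle [495.2 223.2 100. ] [498.9 221.8  95. ] bottom scene [497.9 223.   38. ]
```

The manual's scale: shifts go in shares of 300 mm and turns go in shares of 2 pi rad. Converting my numbers, 0.104 rad / 6.2832 = 0.0166.

```bash
cat >> h.py <<'E'
from scipy.spatial.transform import Rotation as Ro
def delta(p,yaw):
    s=r.sense(); R0=Ro.from_euler('xyz',s['tcp_rot']); R1=Ro.from_euler('xyz',[np.pi,0,yaw])
    np.set_printoptions(precision=3,suppress=True)
    print('t',s['clock'],'pos',s['eef_pos'],'rot',s['tcp_rot'],'F',s['contact_force'],'open',s['opening'],'grip',s['grasp_force'])
    print('rotvec',(R0.inv()*R1).as_rotvec(),'d after turn',R1.inv().apply(np.array(p)-s['eef_pos']),'d before',R0.inv().apply(np.array(p)-s['eef_pos']))
E
python3 steer.py '{"segments":[[0,0,0.0166,0,0,0,1],[0,0,0.0166,0,0,0,1],[0,0,0.0166,0,0,0,1],[0,0,0.0166,0,0,0,1],[0,0,0,0,0,0,0.7]]}'
python3 - <<'E'
from h import *
delta((468.5,-314,120),-0.087)
E
```

```text
clock: 0.52
eef_pos: [205.3, -590.1, 252.9]
tcp_rot: [-3.141, 0.0, -0.086]
contact_force: [0.6, -1.1, 1.4]
opening: 0.887
grasp_force: 0.0
t 0.5167 pos [ 205.285 -590.069  252.882] rot [-3.141  0.    -0.086] F [ 0.57  -1.145  1.353] open 0.8871281229781294 grip 0.0
rotvec [-0.001  0.     0.001] d after turn [ 238.232 -297.895  132.882] d before [ 238.611 -297.53   133.02 ]
```

Converted, -30 mm / 300 = -0.1, 24 mm / 300 = 0.08.

```bash
R='';python3 steer.py '{"segments":[[0,0,0,0.08,-0.1,0,0.7],[0,0,0,0.08,-0.1,0,0.7],[0,0,0,0.08,-0.1,0,0.7],[0,0,0,0.08,-0.1,0.0167,0.7],[0,0,0,0.08,-0.1,0.0333,0.7]]}'
python3 steer.py '{"segments":[[0,0,0,0.08,-0.1,0.0467,0.7],[0,0,0,0.08,-0.1,0.0467,0.7],[0,0,0,0.08,-0.1,0.0467,0.7],[0,0,0,0.08,-0.1,0.0467,0.7],[0,0,0,0.0733,-0.0933,0.0467,0.7]]}' | tail -3
python3 steer.py '{"segments":[[0,0,0,0,0,0.0533,0.7],[0,0,0,0,0,0.0533,0.7],[0,0,0,0,0,0.0533,0.6],[0,0,0,0,0,0,0.6]]}'
python3 - <<'E'
from h import *
delta((468.5,-314,71),-0.087)
E
```

```text
clock: 0.93
eef_pos: [338.3, -449.7, 239.1]
tcp_rot: [3.14, -0.001, -0.078]
contact_force: [0.8, -0.5, -0.0]
opening: 0.698
grasp_force: 0.0
contact_force: [-0.2, -1.6, 1.0]
opening: 0.696
grasp_force: 0.0
clock: 1.68
eef_pos: [465.3, -311.1, 117.4]
tcp_rot: [-3.139, 0.004, -0.077]
contact_force: [-1.8, -0.2, -0.2]
opening: 0.599
grasp_force: 0.0
t 1.6833 pos [ 465.287 -311.099  117.364] rot [-3.139  0.004 -0.077] F [-1.837 -0.218 -0.222] open 0.5985107135460891 grip 0.0
rotvec [-0.002  0.004  0.01 ] d after turn [ 3.453  2.611 46.364] d before [ 3.629  2.757 46.342]
```

Converted, 12 mm / 300 = 0.04, 10 mm / 300 = 0.0333, 0.01 rad / 6.2832 = 0.0016.

```bash
python3 steer.py '{"segments":[[-0.0003,0.0006,0.0016,0.0117,0.009,0.0333,0.6],[0,0,0,0,0,0.04,0.6],[0,0,0,0,0,0.04,0.6],[0,0,0,0,0,0.04,0.6],[0,0,0,0,0,0,0.5]]}' | head -4
python3 - <<'E'
from h import *
delta((468.5,-314,71),-0.087)
o=[]
for n,(x,y) in(('scene',(85,225)),('top',(330,200))):
    im=r.grab_frame(n); o.append(cv2.resize(im[y:y+120,x:x+130,::-1],(390,360),interpolation=cv2.INTER_CUBIC))
cv2.imwrite('pics/g1.png',np.clip(np.hstack(o)*1.4,0,255))
E
```

```text
clock: 2.1
eef_pos: [468.8, -314.9, 71.8]
tcp_rot: [3.141, -0.001, -0.091]
contact_force: [-0.9, -0.1, -0.8]
t 2.1 pos [ 468.784 -314.919   71.778] rot [ 3.141 -0.001 -0.091] F [-0.892 -0.067 -0.755] open 0.5008466516887544 grip 0.0
rotvec [ 0.    -0.001 -0.004] d after turn [-0.363 -0.891  0.778] d before [-0.367 -0.89   0.777][ WARN:0@2.038] global loadsave.cpp:1063 imwrite_ Unsupported depth image for selected encoder is fallbacked to CV_8U.
```

View pics/g1.png

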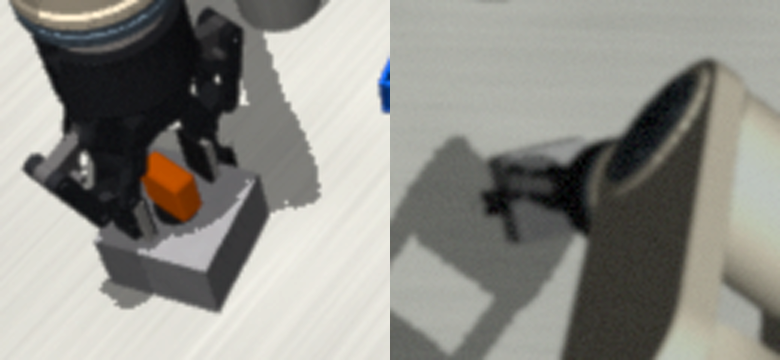

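The crop shows the orange head, at (172,185), standing between the two open pads. I'll close and pull.

Converted, -0.9 mm / 300 = -0.003, 0.5 mm / 300 = 0.0017.

```bash
python3 steer.py '{"segments":[[0,0,0,0,-0.003,0.0017,0.1],[0,0,0,0,0,0,0],[0,0,0,0,0,0,0],[0,0,0,0,0,0,0],[0,0,0,0,0,0,0]]}' 60
python3 steer.py '{"segments":[[0,0,0,0,0,-0.01,0],[0,0,0,0,0,-0.01,0],[0,0,0,0,0,-0.01,0],[0,0,0,0,0,-0.01,0],[0,0,0,0,0,-0.01,0]]}'
```

```text
clock: 2.62
eef_pos: [470.6, -314.8, 74.4]
tcp_rot: [3.139, -0.005, -0.091]
contact_force: [-0.9, 2.8, 6.1]
opening: 0.176
grasp_force: 59.2
clock: 3.03
eef_pos: [470.2, -314.6, 89.2]
tcp_rot: [3.14, -0.004, -0.091]
contact_force: [1.0, 1.3, -1.9]
opening: 0.167
grasp_force: 62.1
```

Converted, -20 mm / 300 = -0.0667, -10 mm / 300 = -0.0333.

```bash
python3 steer.py '{"segments":[[0,0,0,0,0,-0.0333,0],[0,0,0,0,0,-0.0667,0],[0,0,0,0,0,-0.0667,0],[0,0,0,0,0,-0.0667,0],[0,0,0,0,0,-0.0167,0]]}'
python3 - <<'E'
from h import *
delta((556,-95,160),-0.27)
for n in('scene','top'):
    im=r.grab_frame(n); cv2.imwrite(f'pics/{n}1.png',im[:,:,::-1])
E
```

```text
clock: 3.45
eef_pos: [471.2, -315.7, 167.6]
tcp_rot: [3.137, -0.008, -0.091]
contact_force: [0.3, -0.7, -0.1]
opening: 0.176
grasp_force: 62.2
t 3.45 pos [ 471.241 -315.665  167.643] rot [ 3.137 -0.008 -0.091] F [ 0.285 -0.653 -0.139] open 0.17586275138979307 grip 62.22921967506409
rotvec [ 0.004 -0.009  0.179] d after turn [  22.829 -235.279    7.643] d before [  64.255 -227.5      7.126]
```

View pics/scene1.png

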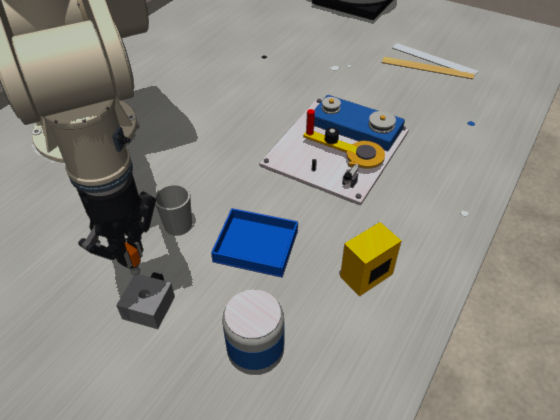

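The plug is out, with its head at (132,255) in the gripper and the hole empty at (146,293). Next is the move over the tray.

Converted, -33 mm / 300 = -0.11, -17 mm / 300 = -0.0567.

```bash
python3 steer.py '{"segments":[[0,0,0,0.0167,-0.0567,0,0],[0,0,0,0.03,-0.11,0,0],[0,0,0,0.03,-0.11,0,0],[0,0,0,0.03,-0.11,0,0],[0,0,0,0.03,-0.11,0,0]]}' |tail -1
python3 steer.py '{"segments":[[0,0,0,0.03,-0.11,0,0],[0,0,0,0.03,-0.1,0,0],[0,0,0,0.0167,-0.05,0.0333,0],[0,0,0,0,0,0.1,0],[0,0,0,0,0,0.0667,0]]}'
python3 - <<'E'
from h import *
delta((556,-95,72),-0.09)
E
```

```text
grasp_force: 62.2
clock: 4.38
eef_pos: [554.1, -93.0, 101.4]
tcp_rot: [3.14, -0.003, -0.089]
contact_force: [-0.5, -0.2, -1.9]
opening: 0.176
grasp_force: 62.2
t 4.3833 pos [554.101 -93.004 101.386] rot [ 3.14  -0.003 -0.089] F [-0.476 -0.185 -1.851] open 0.1760187704887769 grip 62.20816969871521
rotvec [ 0.002 -0.003  0.001] d after turn [ 2.071  1.817 29.386] d before [ 1.982  1.762 29.396]
```

Converted, 15 mm / 300 = 0.05, 14 mm / 300 = 0.0467.

```bash
python3 steer.py '{"segments":[[0,0,0,0.0067,0.0067,0.05,0],[0,0,0,0,0,0.0467,0],[0,0,0,0,0,0.01,0],[0,0,0,0,0,0.0067,0],[0,0,0,0,0,0,0]]}'
python3 steer.py '{"segments":[[0,0,0,0,0,0.0067,0],[0,0,0,0,0,0.0067,0],[0,0,0,0,0,0,0]]}'
```

```text
clock: 4.8
eef_pos: [556.0, -96.7, 69.1]
tcp_rot: [3.14, -0.003, -0.091]
contact_force: [-0.4, -1.7, -0.4]
opening: 0.175
grasp_force: 62.2
clock: 5.05
eef_pos: [556.7, -96.8, 65.9]
tcp_rot: [3.14, -0.005, -0.091]
contact_force: [0.6, 0.0, -1.6]
opening: 0.174
grasp_force: 62.2
```

Converted, 2 mm / 300 = 0.0067.

```bash
python3 steer.py '{"segments":[[0,0,0,0,0,0.0067,0],[0,0,0,0,0,0,0]]}'; python3 steer.py '{"segments":[[0,0,0,0,0,0.0033,0],[0,0,0,0,0,0,0]]}'|sed -n 2,4p;  python3 steer.py '{"segments":[[0,0,0,0,0,0.0033,0],[0,0,0,0,0,0,0]]}'|sed -n 2,4p
```

```text
clock: 5.22
eef_pos: [556.5, -96.7, 63.7]
tcp_rot: [3.14, -0.004, -0.091]
contact_force: [0.7, -0.5, -0.5]
opening: 0.178
grasp_force: 62.2
eef_pos: [556.7, -96.7, 63.4]
tcp_rot: [3.14, -0.004, -0.091]
contact_force: [-1.7, 0.2, 6.5]
eef_pos: [556.9, -96.8, 63.2]
tcp_rot: [3.14, -0.005, -0.091]
contact_force: [-5.5, 0.6, 17.1]
```

Floor contact at 63 mm, as expected. I'll back off slightly and release.

Converted, -1.5 mm / 300 = -0.005.

```bash
python3 steer.py '{"segments":[[0,0,0,0,0,-0.005,0],[0,0,0,0,0,0,0.25],[0,0,0,0,0,0,0.4],[0,0,0,0,0,0,0.5],[0,0,0,0,0,0,0.5]]}' 20|sed -n 1,6p
python3 steer.py '{"segments":[[0,0,0,0,0,-0.0333,0.5],[0,0,0,0,0,-0.0667,0.5],[0,0,0,0,0,-0.1,0.5],[0,0,0,0,0,-0.1333,0.5],[0,0,0,0,0,-0.1333,0.5]]}'|sed -n 1,2p
python3 - <<'E'
from h import *
delta((496.5,222.5,180),-0.04)
im=r.grab_frame('scene'); cv2.imwrite('pics/scene2.png',im[:,:,::-1])
E
```

```text
clock: 5.97
eef_pos: [556.5, -96.7, 62.9]
tcp_rot: [3.14, -0.004, -0.091]
contact_force: [-0.4, -0.7, -0.5]
opening: 0.496
grasp_force: 0.0
clock: 6.38
eef_pos: [555.1, -96.2, 204.6]
t 6.3833 pos [555.132 -96.249 204.592] rot [ 3.14  -0.002 -0.091] F [ 0.823  0.213 -1.417] open 0.5042418812470181 grip 0.0
rotvec [ 0.002 -0.002 -0.051] d after turn [ -71.332 -316.15    24.592] d before [ -87.473 -312.129   23.822]
```

View pics/scene2.png

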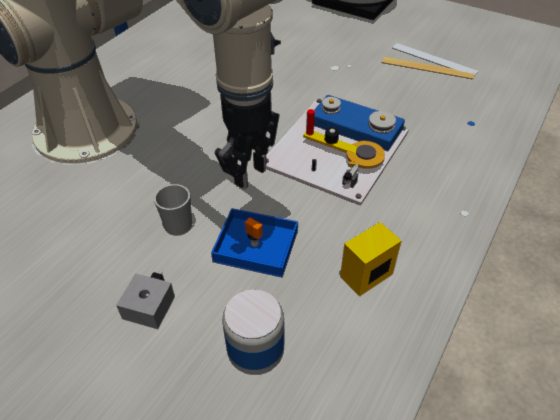

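The plug stands upright in the tray at (254,230) and is released. Next I fix the pivot and the handle axis from both saved views.

```bash
python3 - <<'E'
from h import *
np.set_printoptions(precision=1,suppress=True)
print('pivot',tri((366,152.5),(155.5,185)),'roller',tri((332,133),(152,220.5)))
for c in('x'):
  s=[(265,161.),(290,182)]
# plate corners (screws) top, z=12
for uv in((203.5,173.5),(201,267.5),(90,267.5)): print('screw',onz('top',uv,12))
for uv in((358.5,196),(267,160.5)): print('screw scene',onz('scene',uv,12))
T=np.load('pics/top0.npy')[225:260,130:170,::-1];S=np.load('pics/scene0.npy')[100:145,290:350,::-1]
f=lambda i,w:cv2.resize(np.clip(i*1.6,0,255).astype('u1'),w,interpolation=cv2.INTER_NEAREST)
cv2.imwrite('pics/h.png',np.hstack([f(T,(400,350)),f(S,(400,350))]))
E
```

```text
pivot (array([638.4, 224.7,  40.1]), np.float64(1.0936145120405012)) roller (array([553.3, 223.8,  60.3]), np.float64(1.1370333137000055))
screw [674.9 117.8  12. ]
screw [448.5 115.1  12. ]
screw [442.7 374.9  12. ]
screw scene [672.3 120.6  12. ]
screw scene [447.1 116.7  12. ]
```

View pics/h.png

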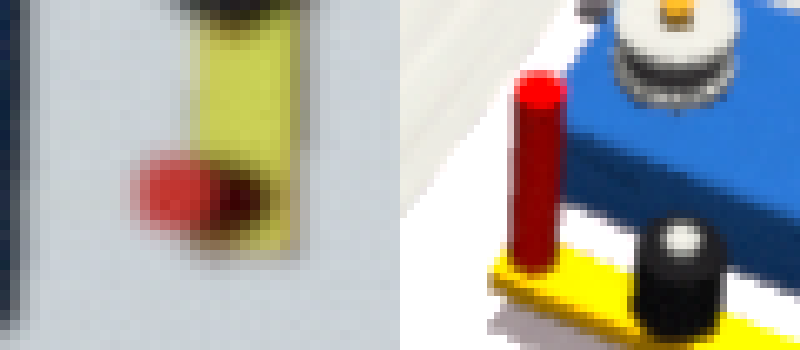

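Converted, -35.5 mm / 300 = -0.1183, -6.3 mm / 300 = -0.021, -0.1 rad / 6.2832 = -0.0159.

```bash
python3 steer.py '{"segments":[[0,0,-0.0159,0,0,0,0.5],[0,0,0,-0.021,-0.1183,0,0.5],[0,0,0,-0.021,-0.1183,0,0.5],[0,0,0,-0.021,-0.1183,0,0.5],[0,0,0,-0.021,-0.1183,0,0.5]]}' | sed -n 2,3p
python3 steer.py '{"segments":[[0,0,0,-0.021,-0.1183,0,0.5],[0,0,0,-0.021,-0.1183,0,0.5],[0,0,0,-0.021,-0.1183,0.0333,0.5],[0,0,0,-0.021,-0.1183,0.0667,0.5],[0,0,0,-0.021,-0.1183,0.1,0.5]]}' | sed -n 2,3p
python3 steer.py '{"segments":[[0,0,0,0,0,0,0.5]]}'|head -1
python3 - <<'E'
from h import *
delta((498.4,223.2,88),0.01); print(tri((311,111.6),(146.7,243.7)),r.sense()['qpos'])
E
```

```text
eef_pos: [529.0, 46.6, 203.2]
tcp_rot: [3.139, -0.004, 0.008]
eef_pos: [498.2, 221.2, 147.1]
tcp_rot: [3.141, -0.008, 0.009]
clock: 7.35
t 7.35 pos [494.446 222.195 142.109] rot [3.139 0.    0.012] F [-2.102 -0.353 -0.09 ] open 0.49947347051154545 grip 0.0
rotvec [0.003 0.    0.002] d after turn [ 3.964 -0.966 54.109] d before [ 3.988 -1.104 54.104]
(array([498.994, 223.185,  98.681]), np.float64(2.0345640784721826)) [ 0.421  0.362  1.906 -0.003  0.875  1.982]
```

Converted, 15 mm / 300 = 0.05, 12 mm / 300 = 0.04.

```bash
python3 steer.py '{"segments":[[0,0,0,0.0133,-0.0033,0.04,0.5],[0,0,0,0,0,0.05,0.5],[0,0,0,0,0,0.05,0.5],[0,0,0,0,0,0.04,0.5],[0,0,0,0,0,0,0.5]]}'
python3 steer.py '{"segments":[[0,0,0,0,0,0,0.3],[0,0,0,0,0,0,0],[0,0,0,0,0,0,0],[0,0,0,0,0,0,0]]}' 40
```

```text
clock: 7.77
eef_pos: [501.0, 218.0, 89.6]
tcp_rot: [3.138, -0.001, 0.008]
contact_force: [0.4, -0.7, 0.5]
opening: 0.493
grasp_force: 0.0
clock: 8.1
eef_pos: [501.8, 220.1, 92.3]
tcp_rot: [3.141, -0.004, 0.008]
contact_force: [-2.5, 6.0, -3.8]
opening: 0.197
grasp_force: 39.1
```

Converted, 7 mm / 300 = 0.0233, -0.05 rad / 6.2832 = -0.008.

```bash
python3 steer.py '{"segments":[[0,0,-0.008,0,0.0233,0,0],[0,0,-0.008,0,0.0233,0,0],[0,0,-0.008,0,0.0233,0,0],[0,0,-0.008,0,0.0233,0,0],[0,0,-0.008,0,0.0233,0,0]]}' 
python3 - <<'E'
from h import *
s=r.sense();p=s['eef_pos']-[638.4,224.7,0]; print(np.arctan2(-p[1],-p[0])-.01,np.hypot(*p[:2]))
E
```

```text
clock: 8.52
eef_pos: [507.5, 187.0, 92.5]
tcp_rot: [-3.141, -0.009, 0.259]
contact_force: [3.4, 18.8, -16.0]
opening: 0.194
grasp_force: 39.4
0.2702555922183945 136.2075557250904
```

Converted, 7 mm / 300 = 0.0233, 1.5 mm / 300 = 0.005, -0.05 rad / 6.2832 = -0.008.

```bash
python3 steer.py '{"segments":[[0,0,-0.008,-0.001,0.0233,0.005,0],[0,0,-0.008,-0.001,0.0233,0,0],[0,0,-0.008,-0.001,0.0233,0,0],[0,0,-0.008,-0.001,0.0233,0,0],[0,0,0,0,0,0,0]]}' 
cat >a.py <<'E'
from h import *
s=r.sense();p=s['eef_pos']-[638.4,224.7,0]; print(np.arctan2(-p[1],-p[0])-.01,np.hypot(*p[:2]),s['contact_force'])
E
python3 a.py
```

```text
clock: 8.93
eef_pos: [518.9, 160.2, 92.4]
tcp_rot: [3.138, -0.015, 0.46]
contact_force: [9.6, 17.7, -10.3]
opening: 0.194
grasp_force: 40.2
0.4852157825337536 135.82633336179413 [  9.56419208  17.70221909 -10.33878476]
```

Converted, 7 mm / 300 = 0.0233, 4 mm / 300 = 0.0133, -0.05 rad / 6.2832 = -0.008.

```bash
python3 steer.py '{"segments":[[0,0,-0.008,-0.0017,0.0233,0,0],[0,0,-0.008,-0.0017,0.0233,0,0],[0,0,-0.008,-0.0017,0.0233,0,0],[0,0,-0.0048,-0.001,0.0133,0,0],[0,0,0,0,0,0,0]]}' ; python3 a.py
python3 steer.py '{"segments":[[0,0,0,0,0,0,0],[0,0,0,0,0,0,0],[0,0,0,0,0,0,0]]}'; python3 a.py
```

```text
clock: 9.35
eef_pos: [532.3, 140.0, 92.5]
tcp_rot: [3.135, -0.02, 0.638]
contact_force: [20.6, 31.6, -21.7]
opening: 0.197
grasp_force: 40.0
0.6639932976620218 135.75772088433354 [ 20.60633929  31.61971205 -21.70362305]
clock: 9.6
eef_pos: [531.9, 140.5, 92.5]
tcp_rot: [3.135, -0.02, 0.636]
contact_force: [19.9, 29.6, -23.6]
opening: 0.195
grasp_force: 39.9
0.6591850837892734 135.73613476733343 [ 19.86043482  29.56469826 -23.60819802]
```

The tangential load is about 11 N, which matches the spring. The rest is friction-locked strain, so I'll relieve it a little and check visually.

Converted, 1 mm / 300 = 0.0033.

```bash
python3 steer.py '{"segments":[[0,0,0,0.0033,0,0.0033,0],[0,0,0,0.0033,0,0.0033,0],[0,0,0,0,0,0,0],[0,0,0,0,0,0,0],[0,0,0,0,0,0,0]]}'; python3 a.py
python3 - <<'E'
from h import *
o=[]
for n,(x,y) in(('scene',(180,60)),('top',(70,120))):
    im=r.grab_frame(n); o.append(cv2.resize(im[y:y+220,x:x+240,::-1],(400,366),interpolation=cv2.INTER_CUBIC))
cv2.imwrite('pics/fin.png',np.hstack(o))
E
```

```text
clock: 10.02
eef_pos: [532.1, 140.5, 92.1]
tcp_rot: [3.135, -0.016, 0.637]
contact_force: [7.8, 20.7, 5.7]
opening: 0.197
grasp_force: 43.2
0.6597926306697731 135.6244332048845 [ 7.76209278 20.66095686  5.73016744]
```

View pics/fin.png

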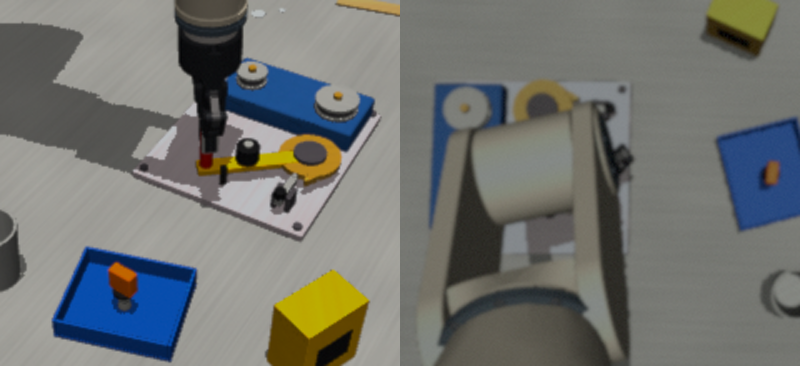

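The handle at (207,158) is gripped and the arm is swung out beside its stop post at (222,173). The plug stands in the tray at (123,285). I'll check the angle from the roller, then hand in.

```bash
python3 - <<'E'
from h import *
p=onz('scene',(328.8,150.2),60)-[638.4,224.7,0]; a=np.arctan2(-p[1],-p[0])-.01; print(a,np.hypot(p[0],p[1]))
if a>0.6: print(r.sign_off())
E
```

```text
0.7085714387863412 85.95159011484928
the job is handed in; nothing more can be done
None
```

The plug is standing released in the blue tray, and the tensioner is gripped and held at about 0.66–0.7 rad, past the click and just short of its 0.72 end stop; I handed the job in at about 10 s on the clock, did not check the pawl directly, and no verdict came back.

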